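# True up a planter corner with a square

## Robot

A 6-joint arm with a two-finger parallel gripper is mounted at the origin on the work surface. World frame = base frame: x ahead of the robot, y to its left, z up, the work surface at z = 0. Lengths are in m, angles in rad, forces in N, time in s.
With the tool pointing down it reaches from about 0.35 to 0.775 m from the base axis. Payload 5.5 kg.
Tool frame: the origin (TCP) lies midway between the tips of the shut fingers; the grasp point (between the pads) lies 19 mm behind it; z points along the fingers, y is the line along which they close (so a half turn about z gives the same grasp; the last joint's range is limited). The gripper opens to 85 mm and grips with 20 to 120 N. Pads are 22 mm wide; open, the fingers measure 114 mm over their backs; the gripper's body (76 mm by 85 mm) begins 54 mm behind the grasp point. The pads swing forward as they close: fully open they stand 13 mm farther back than shut.
Start: joints at [1.09, 0.313, 0.046, 1.304, 0, 1.431], TCP at [0.192, 0.542, 0.231] pointing down, gripper open.
Joint ranges: [-2.76, 2.76], [-0.86, 1.69], [-1.03, 1.26], [-2.2, 2.34], [-1.47, 1.5], [-3.14, 3.14]. Speed limits (rad/s): [2.57, 2.57, 3.14, 3.14, 3.14, 3.14].

## Interface

Orientations are given as a unit quaternion [w, x, y, z].
In Python, from workcell import env gives the robot as it stands.
- The arm moves only by the tool move_arm, never from a script. Its argument "targets" is a list of rows, each a list of 3 entries, a list of its own where there are three numbers: the shift along the tool's x, y, z in mm, then the turn, a rotation vector about the tool's x, y, z in units of 10 degrees (1.0 is 10 degrees), then the closure, from -1 (fully open) to 1 (shut). In form: [[[dx, dy, dz], [ax, ay, az], gripper], ...]. A call has 1 to 5 rows; each row is the pose to reach, as a shift and turn from the pose commanded when the call began, along the tool's axes at that moment; what a row does not reach only later rows make up. A row lasts 1/8 s, in which the tool goes at most 62.5 mm and 10.7 degrees, less where a joint would pass 70% of its speed; a pose out of reach is approached as far as the arm can. A call with a gripper value outside its range is refused whole. The fingers move at their own pace and stop on an object; "squeeze" is the grip in N (left out, the last holds). Time passes only in rows, so rows that repeat a pose let the fingers close. It gives the time, the measured TCP pose, the force, the opening and the grip force at its end, in the units of the state.
- env.get_state(): the state, without advancing time (a new reading comes with each control period).
- env.read_camera(name): name is "scene" or "top"; returns a dict with "pixels" (480x640x3 uint8, red, green, blue), "fovy" (degrees; the focal length in pixels is half the picture's height over the tangent of half this angle, whatever the lens; pixels are square), "cx", "cy" (the principal point, pixels), "dist_coeffs" ([k1, k2, p1, p2, k3] as OpenCV has them; the pictures are not rectified), "extrinsics" (4x4, takes a point from world to camera coordinates). Camera axes: x right, y up, looking along -z (the intrinsics and any distortion apply to the point x, -y, -z); pixel columns grow to the right and rows downward; lengths in m; the calibration is good to about 2 mm. A picture is of the moment at which its call begins. There is no depth.
- env.hand_in(): hands the job in; it is judged then, once.
Trained networks look in a picture, given as the dict that the camera call returned (one of the last four; its "shot" number tells which), for a name from the list of things; names that differ only in an ending like _2 or _b are one class to them, and where a whole thing is asked for, a point or a joint stands for the part that bears it (a point fixed in the world has none). Each returns a list of dicts, best first, with "confidence" (0 to 1); they miss things now and then, are a little off and sometimes report something else, mostly with a low value. They report only what shows in the picture. A call takes as long as a camera call. They do not tell look-alikes from the thing itself.
- env.spot_in(thing, picture): "centre" ([x, y, z] in m, in world coordinates, good to about 4 mm: the middle of the surface that is visible of it).
- env.regions_of(thing, picture): "mask" (480x640 bool, what is visible of it).
- env.landmark_of(thing, picture): "centre" ([x, y, z] in m, in world coordinates, good to about 4 mm: a listed point, or the origin of a listed thing).
The state is a dict: "clock": time; "joint_pos": joint angles; "qvel": joint speeds; "tau": joint torques, N m; "tcp_pos": TCP position; "orientation": TCP orientation; "wrist_force": force on the tool from outside, world axes, zero at the start; "ft_torque": the same for the moment, N m; "finger_gap": finger opening in m; "grip_force": force on a finger pad.
Only numpy, scipy, OpenCV 4.12 (cv2) and the standard library are available. Lean on these libraries where they do the work, as an engineer would, in place of code of your own. Each camera call takes 0.05 s, during which the arm holds its last target. There are 200 camera calls.

## Task

Pick up the aluminium square by its orange handle and press it, level and firmly, into the inside corner of the half-built wooden planter, pushing the swinging side board out until the corner is square and both outer faces of the square bear on the two boards. Keep the square off the planter's floor, roughly half-way up the boards, and finish while still gripping it and pressing it into the corner. Leave the other things on the bench where they are.

Things in the scene. Friction and masses are not known exactly. Their poses are not given: they have to be found in the camera images.
- square_grip (a point): Centre of the square's upright orange handle, 45 mm above the underside; axes are the square's (z up). Handle: 50 long, 22 thick, from 10 to 70 mm above the underside; its long side runs at 45 degrees between +x and +y, towards the square's outer corner, which lies at (+50, +50) mm in x, y from here. Grip it across its 22 mm thickness.
- square_corner (a point): Outer corner of the square, at half the 10 mm thickness of its legs (5 mm above the underside); axes as square_grip. One leg runs 140 mm from here to -x, its outer face looks to +y; the other runs 140 mm to -y, its outer face looks to +x. Legs are 28 mm wide; a brace joins them under the handle.
- square: Loose aluminium L-shaped square with an orange handle, 0.25 to 0.4 kg, lying flat on the bench; origin under the handle's centre, at the underside; axes as square_grip.
- planter: Half-built planter: plywood base plate 250 x 250 mm, 10 mm thick, fixed to the bench; origin under the plate's centre; z up. Its sides at +x and +y carry boards, those at -x and -y are open. The inside corner lies at (+110, +110) mm.
- planter_corner (a point): Inside corner of the planter at floor level (10 mm above the bench), where the inner faces of the two boards meet when square; axes as planter. The free space lies to -x and -y. Board tops are 60 mm above this point (70 mm above the bench); boards are 15 mm thick.
- far_board: Fixed side board, 235 mm long: its inner face is the plane x = 0 of planter_corner and runs from the corner to -y by 220 mm or more. Its origin is the planter's origin.
- swing_board (a joint): Angle (rad) of the side board that pivots about the upright line through planter_corner. 0: square to the far board (firm stop), inner face in the plane y = 0 of planter_corner, running 215 mm to -x. Larger: free end leans in, to -y; starts at 0.09 to 0.20. Stiff pivot (up to 0.15 N m), springs part of the way back in when let go.
- swing_board_end (a point): Point on the inner face near the free end of the swinging board, 210 mm from the pivot, half-way up.
- pot: Bystander: terracotta flower pot, to be left where it is. About 100 mm wide, 90 mm tall, at the back.
- wash_bottle: Bystander: clear wash bottle, to be left where it is. About 64 mm wide, 150 mm tall, at the back.
- tape: Bystander: roll of tape, to be left where it is. About 96 mm wide, 20 mm tall, on the left.
- screwdriver: Bystander: screwdriver, to be left where it is. About 200 mm long, on the left.
- marker: Bystander: marker pen, to be left where it is. About 130 mm long, lying in front of the robot base.
- spare_board: Bystander: spare board, to be left where it is. About 235 x 60 x 15 mm, on the right side.
Not all that is in view belongs to the job. Leave any green or red look-alike of the square alone.

How it is judged:
On the way, in this order (a step that is already met when the one before it is completed fails the run):
1. the square has been picked up in the gripper, clear of the bench (height (world z) of square_corner above 0.03 m and contact force between square and the fingers above 3 N), for 0.2 s.
2. the held square is pressed home in the corner, the swinging board is square (value of joint swing_board below 0.03 rad and contact force between square and far_board above 1 N and contact force between square and swing_board above 1 N and angle between the x axis of square and the x axis of planter, either way round below 0.035 rad and angle between square's own z axis and vertical below 0.1 rad and x of square_corner in the frame of planter_corner between -0.005 and 0.005 m and y of square_corner in the frame of planter_corner between -0.005 and 0.005 m and z of square_corner in the frame of planter_corner between 0.01 and 0.058 m and contact force between square and the fingers above 3 N), for 0.3 s.
At the end, for the whole second after the job is handed in: Gripper holds the square (over 3 N), pressing on both boards (over 1 N each); swinging board within 0.03 rad of square; square within 0.035 rad in yaw, level within 0.1 rad, its corner within 5 mm of the inside corner, underside 5 mm or more off the floor, legs below board tops, at rest (all of step 2 and linear speed of square below 0.02 m/s); the arm keeps its last pose, push and grip.
It fails at once if something else on the bench was moved more than 30 mm (distance of any of pot, wash_bottle, tape, screwdriver, marker, spare_board from where it was at the start of the episode above 0.03 m).
It also fails if it takes over 48 s, if anything falls off the work surface, if the arm or the gripper's body presses on something with over 40 N, if the wrist force passes 120 N, or if a joint passes its speed limit or range.

## Working session

There is one attempt and no reset: what is moved stays moved. The work goes in short steps, Python scripts to look and compute and a tool call to move; the robot and the scene stay as the last step left them, time stands still between calls to the robot, and variables do not carry over. Pictures are saved under pics/ and viewed, at most 10 in all, crops included, and the job is handed in when it is done.

Besides the shell and the picture viewer there is one more tool, called after ">>>" as name(argument=value, ...), one argument or row to a line, values as JSON. move_arm: Moves the arm, as the interface text tells. Its arguments: {"type":"object","properties":{"targets":{"type":"array","items":{"type":"array"}},"squeeze":{"type":"number"}},"required":["targets"]}

```bash
mkdir -p pics
cat > h.py <<'E'
import numpy as np, cv2
from workcell import env
from scipy.spatial.transform import Rotation as R
def save(p,n): cv2.imwrite(f'pics/{n}.png',p['pixels'][:,:,::-1])
def K(p):
    f=240/np.tan(np.radians(p['fovy'])/2); return np.array([[f,0,p['cx']],[0,f,p['cy']],[0,0,1.]])
F=np.diag([1.,-1,-1])
def proj(p,X):
    E=np.array(p['extrinsics']); r=F@E[:3,:3]; t=F@E[:3,3]
    return cv2.projectPoints(np.float64(X).reshape(-1,3),cv2.Rodrigues(r)[0],t,K(p),np.float64(p['dist_coeffs']))[0].reshape(-1,2)
def unproj(p,uv,z):
    E=np.array(p['extrinsics']); r=F@E[:3,:3]; t=F@E[:3,3]
    n=cv2.undistortPoints(np.float64(uv).reshape(-1,1,2),K(p),np.float64(p['dist_coeffs'])).reshape(-1,2)
    d=np.c_[n,np.ones(len(n))]@r; c=-r.T@t
    return c+d*((z-c[2])/d[:,2])[:,None]
def st():
    s=env.get_state(); return s
E
python3 - <<'E'
from h import *
for n in ('top','scene'):
    p=env.read_camera(n); save(p,n+'0')
    for t in ('square_grip','square_corner','square','planter','planter_corner','swing_board_end'):
        print(n,t,[(np.round(d['centre'],3).tolist(),round(d['confidence'],2)) for d in env.landmark_of(t,p)[:3]])
s=st(); print({k:np.round(v,3).tolist() for k,v in s.items()})
E
```

```text
top square_grip [([0.283, -0.258, 0.044], 0.96), ([0.287, 0.259, 0.04], 0.93), ([0.494, -0.206, 0.046], 0.74)]
top square_corner [([0.214, 0.26, 0.006], 0.92), ([0.555, -0.183, 0.011], 0.89), ([0.453, 0.271, 0.042], 0.43)]
top square [([0.283, 0.257, -0.001], 0.98), ([0.493, -0.201, 0.0], 0.7), ([0.277, -0.259, 0.002], 0.67)]
top planter [([0.552, 0.212, -0.001], 0.73), ([0.494, -0.204, 0.043], 0.59)]
top planter_corner [([0.652, 0.332, 0.01], 0.58)]
top swing_board_end [([0.453, 0.275, 0.042], 0.73), ([0.496, -0.201, -0.002], 0.46)]
scene square_grip [([0.277, -0.254, 0.044], 0.85), ([0.283, 0.259, 0.046], 0.71), ([0.49, -0.205, 0.045], 0.69)]
scene square_corner [([0.217, 0.262, 0.005], 0.82), ([0.291, -0.327, 0.005], 0.78), ([0.557, -0.183, 0.008], 0.69)]
scene square [([0.277, -0.259, 0.002], 0.96), ([0.494, -0.202, 0.002], 0.71), ([0.282, 0.258, -0.0], 0.57)]
scene planter [([0.55, 0.217, -0.002], 0.78)]
scene planter_corner [([0.65, 0.329, 0.012], 0.93), ([0.508, -0.454, -0.001], 0.64)]
scene swing_board_end [([0.45, 0.271, 0.036], 0.75)]
{'clock': 0.7, 'joint_pos': [1.09, 0.313, 0.046, 1.304, -0.0, 1.431], 'qvel': [-0.001, -0.001, -0.0, -0.001, -0.001, 0.0], 'tau': [-0.001, -48.029, 29.875, -0.0, -0.0, -0.0], 'tcp_pos': [0.192, 0.542, 0.231], 'orientation': [0.0, 0.17, 0.986, 0.0], 'wrist_force': [-0.355, -0.329, 0.159], 'ft_torque': [0.013, 0.004, -0.003], 'grip_force': 0.0, 'finger_gap': 0.085}
```

View pics/top0.png

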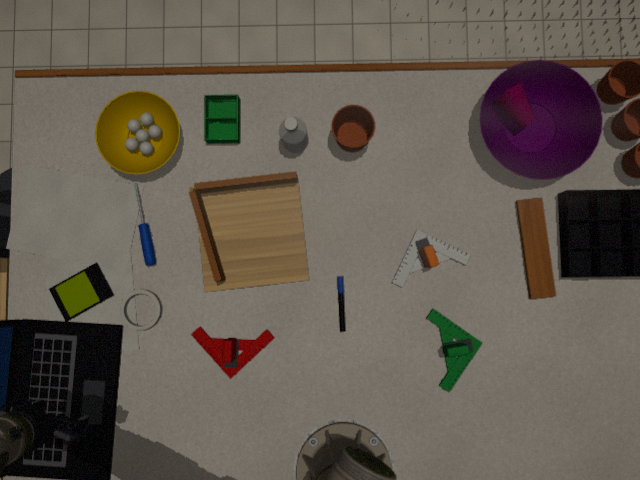

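View pics/scene0.png

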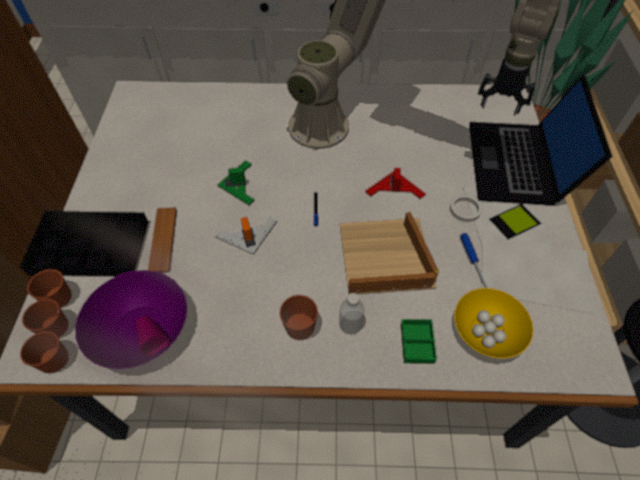

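Run:
```python
import cv2,numpy as np
a=cv2.imread('pics/top0.png')
c=cv2.resize(a[165:300,180:315],None,fx=4.4,fy=4.4,interpolation=cv2.INTER_CUBIC)
d=cv2.resize(a[225:293,388:473],None,fx=8,fy=8,interpolation=cv2.INTER_CUBIC)
d=cv2.convertScaleAbs(d,alpha=1.2)
cv2.imwrite('pics/c1.png',c);cv2.imwrite('pics/c2.png',d);print(c.shape,d.shape)
```

```text
(594, 594, 3) (544, 680, 3)
```

View pics/c1.png

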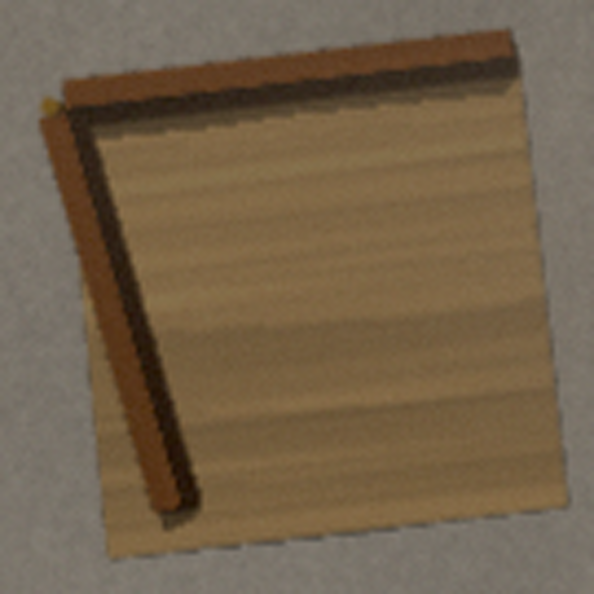

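View pics/c2.png

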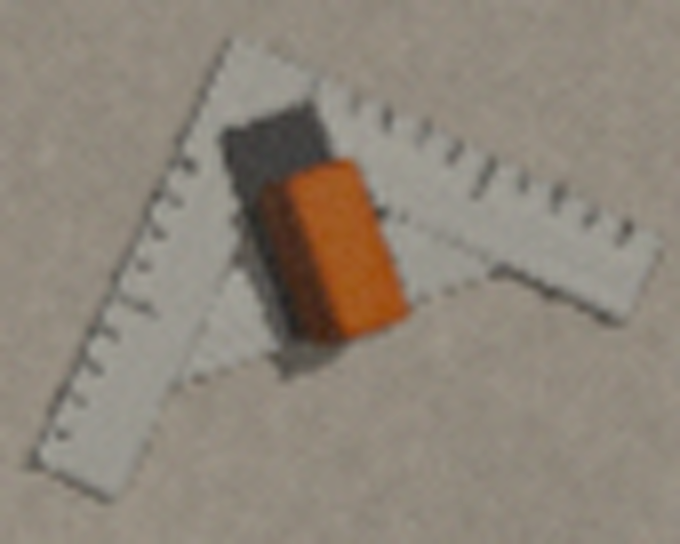

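The crops show the aluminium square's outer corner at about (417, 230), with leg tips at (392, 283) and (470, 254). The planter's inside corner top is at about (195, 189), and the swinging board leans in.

Run:
```python
from h import *
p=env.read_camera('top')
def u(pts,s,ox,oy,z): 
    a=(np.float64(pts)+.5)/s-.5+[ox,oy]; return unproj(p,a,z)[:,:2]
sq=u([(232,38),(32,462),(660,235)],8,388,225,.010); print('sq',sq.round(4).tolist())
a=sq[1]-sq[0];b=sq[2]-sq[0];print(np.hypot(*a),np.hypot(*b),np.degrees(np.arctan2(-a[1],-a[0])),np.degrees(np.arctan2(b[0],-b[1])))
h=u([(285,178),(352,160),(410,310),(340,340)],8,388,225,.07);print('handle',h.round(4).tolist(),h.mean(0))
l=(h[0]+h[1]-h[2]-h[3]);print(np.degrees(np.arctan2(l[1],l[0]))-45)
f=u([(66,106),(516,57),(183,508)],4.4,180,165,.07);print('pl',f.round(4).tolist())
d=f[1]-f[0];e=f[2]-f[0];print(np.hypot(*d),np.hypot(*e),np.degrees(np.arctan2(d[0],-d[1])),np.degrees(np.arctan2(-e[1],-e[0])))
g=u([(568,505),(108,558)],4.4,180,165,.01);d=g[0]-g[1];th=np.arctan2(d[0],-d[1]);print('base',g.round(4).tolist(),np.hypot(*d),np.degrees(th))
c,s=np.cos(th),np.sin(th);M=np.array([[c,-s],[s,c]])
print('corner from base',g[0]+M@[.235,.235], g[1]+M@[.235,-.015])
s=st();print(R.from_quat(np.roll(s['orientation'],-1)).as_matrix().round(4))
# scene camera check
q=env.read_camera('scene'); print(proj(q,np.c_[f,[.07]*3]).round(1).tolist(), proj(q,np.c_[sq,[.01]*3]).round(1).tolist())
for k in range(1):
  for t in ('square_grip','square_corner','planter_corner','planter','swing_board_end'):
    for im in (p,q): print(t,[np.round(d['centre'],3).tolist() for d in env.landmark_of(t,im)[:3]])
```

```text
sq [[0.5584, -0.1816], [0.4339, -0.1198], [0.4983, -0.306]]
0.13897520279852374 0.13819812949483165 -26.40409575378452 -25.7864021128942
handle [[0.5129, -0.1869], [0.5177, -0.2059], [0.4752, -0.221], [0.467, -0.2012]] [ 0.49320204 -0.20374843]
-26.589932730004513
pl [[0.6534, 0.3317], [0.6755, 0.097], [0.4439, 0.2703]]
0.2357143928602236 0.2183607637827739 5.368768077512539 16.33070415482275
base [[0.4433, 0.0754], [0.4181, 0.3231]] 0.2489895605544983 5.820951139596529
corner from base [0.653268   0.33297597] [0.65337048 0.33197074]
[[-9.425e-01  3.343e-01  1.000e-04]
 [ 3.343e-01  9.425e-01  1.000e-04]
 [-0.000e+00  1.000e-04 -1.000e+00]]
[[433.2, 273.3], [347.4, 278.9], [404.6, 212.8]] [[252.3, 253.7], [276.2, 220.6], [213.4, 236.6]]
square_grip [[0.495, -0.204, 0.045], [0.283, -0.259, 0.045], [0.287, 0.257, 0.044]]
square_grip [[0.284, 0.257, 0.044], [0.489, -0.206, 0.045], [0.278, -0.258, 0.042]]
square_corner [[0.554, -0.18, 0.008], [0.211, 0.263, 0.005], [0.296, -0.326, 0.006]]
square_corner [[0.214, 0.264, 0.009], [0.292, -0.325, 0.006], [0.555, -0.181, 0.009]]
planter_corner [[0.652, 0.332, 0.013]]
planter_corner [[0.652, 0.331, 0.01], [0.548, 0.217, 0.0]]
planter [[0.552, 0.211, 0.001]]
planter [[0.551, 0.217, -0.001]]
swing_board_end [[0.451, 0.274, 0.04]]
swing_board_end [[0.45, 0.274, 0.034]]
```

```bash
cat >> h.py <<'E'
def goto(x,y,z,yaw=None):
    """tool-frame shift (mm) and turn (10 deg) to tool-down pose with tool-y at yaw deg"""
    s=st(); r=R.from_quat(np.roll(s['orientation'],-1)); M=r.as_matrix()
    d=M.T@(np.array([x,y,z])-s['tcp_pos'])*1e3
    if yaw is None: yaw=np.degrees(np.arctan2(M[1,1],M[0,1]))
    a=np.radians(yaw); T=np.array([[-np.sin(-a)*-1*-1,0,0]]*3) if 0 else np.c_[[-np.sin(a)*-1,-np.cos(a),0],[np.cos(a),np.sin(a),0],[0,0,-1]]
    T[:,0]=np.cross(T[:,1],T[:,2])
    v=(r.inv()*R.from_matrix(T)).as_rotvec(degrees=True)/10
    print('shift',d.round(1).tolist(),'turn',v.round(2).tolist())
def show():
    s=st(); M=R.from_quat(np.roll(s['orientation'],-1)).as_matrix()
    print('t',s['clock'],'tcp',np.round(s['tcp_pos'],4).tolist(),'yaw',np.degrees(np.arctan2(M[1,1],M[0,1])).round(2),'tilt',np.degrees(np.arccos(min(1,-M[2,2]))).round(2),'F',np.round(s['wrist_force'],1).tolist(),'gap',round(s['finger_gap'],4),'grip',round(s['grip_force'],1),'q',np.round(s['joint_pos'],2).tolist())
E
sed -i 's/    a=np.radians(yaw); T=.*/    a=np.radians(yaw); T=np.c_[np.zeros(3),[np.cos(a),np.sin(a),0],[0,0,-1]]/' h.py
python3 -c "
from h import *
show(); goto(.42,.2,.22,108.7); goto(.42,.2,.22,90)"
```

```text
t 1.3 tcp [0.1922, 0.542, 0.2313] yaw 70.48 tilt 0.01 F [0.5, 0.4, 0.3] gap 0.0856 grip 0.0 q [1.09, 0.31, 0.05, 1.3, -0.0, 1.43]
shift [-329.0, -246.2, 11.3] turn [0.0, 0.0, -3.82]
shift [-329.0, -246.2, 11.3] turn [0.0, 0.0, -1.95]
```

>>> move_arm(
  targets=[
    [[-50,-37,2],[0,0,-0.6],-1],
    [[-100,-74,4],[0,0,-1.2],-1],
    [[-150,-112,6],[0,0,-1.8],-1],
    [[-200,-150,8],[0,0,-2.4],-1],
    [[-240,-180,10],[0,0,-3],-1],
  ],
)

```text
clock: 1.92
tcp_pos: [0.3592, 0.2902, 0.2215]
orientation: [0.0, -0.093, 0.996, 0.0]
wrist_force: [0.7, 0.3, 0.0]
finger_gap: 0.0855
grip_force: 0.0
```

```bash
python3 -c "
from h import *
show(); goto(.47,0,.2,108.7);goto(.4925,-.204,.15,108.7)"
```

```text
t 1.925 tcp [0.3592, 0.2902, 0.2215] yaw 100.62 tilt 0.05 F [0.7, 0.3, 0.0] gap 0.0855 grip 0.0 q [0.51, 0.1, -0.25, 1.22, -0.0, 0.32]
shift [-55.4, -305.7, 21.5] turn [0.0, 0.01, -0.81]
shift [-39.8, -510.3, 71.5] turn [0.0, 0.01, -0.81]
```

>>> move_arm(
  targets=[
    [[-15,-60,4],[0,0,-0.2],-1],
    [[-30,-120,8],[0,0,-0.4],-1],
    [[-45,-180,12],[0,0,-0.6],-1],
    [[-55,-240,16],[0,0,-0.8],-1],
    [[-55,-300,20],[0,0,-0.8],-1],
  ],
)

```text
clock: 2.55
tcp_pos: [0.4679, 0.005, 0.2014]
orientation: [0.001, -0.161, 0.987, -0.0]
wrist_force: [1.0, 0.1, -0.0]
finger_gap: 0.085
grip_force: 0.0
```

```bash
python3 -c "
from h import *
show(); goto(.4925,-.204,.13,108.7)"
```

```text
t 2.55 tcp [0.4679, 0.005, 0.2014] yaw 108.49 tilt 0.08 F [1.0, 0.1, -0.0] gap 0.085 grip 0.0 q [-0.16, 0.12, -0.28, 1.18, 0.0, -0.48]
shift [43.0, -206.0, 71.4] turn [-0.0, 0.01, -0.02]
```

>>> move_arm(
  targets=[
    [[12,-55,15],[0,0,0],-1],
    [[24,-110,30],[0,0,0],-1],
    [[36,-165,50],[0,0,0],-1],
    [[43,-206,71],[0,0,0],-1],
    [[43,-206,71],[0,0,0],-1],
  ],
)

```text
clock: 3.18
tcp_pos: [0.4907, -0.2043, 0.1285]
orientation: [-0.001, -0.158, 0.987, 0.001]
wrist_force: [-0.1, -0.0, -0.0]
finger_gap: 0.0854
grip_force: 0.0
```

Run:
```python
from h import *
show(); goto(.4925,-.204,.022,108.7)
p=env.read_camera('top'); q=env.read_camera('scene')
a=p['pixels'][215:305,370:490];b=q['pixels'][170:260,200:320]
c=np.hstack([cv2.resize(x,None,fx=3.3,fy=3.3,interpolation=cv2.INTER_CUBIC) for x in(a,b)])
cv2.imwrite('pics/g1.png',c[:,:,::-1])
```

```text
t 3.175 tcp [0.4907, -0.2043, 0.1285] yaw 108.22 tilt 0.13 F [-0.1, -0.0, -0.0] gap 0.0854 grip 0.0 q [-0.55, 0.29, -0.25, 1.04, -0.0, -0.86]
shift [-2.0, -0.4, 106.5] turn [0.01, -0.01, -0.05]
```

View pics/g1.png

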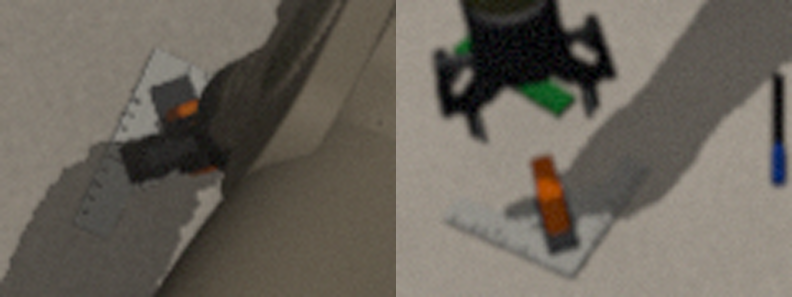

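The open fingers straddle the orange handle, with the square's corner at about (155, 50) in the left crop. Descending now.

>>> move_arm(
  targets=[
    [[-2,0,30],[0,0,0],-1],
    [[-2,0,60],[0,0,0],-1],
    [[-2,0,85],[0,0,0],-1],
    [[-2,0,106],[0,0,0],-1],
    [[-2,0,106],[0,0,0],-1],
  ],
)

```text
clock: 3.9
tcp_pos: [0.4924, -0.1992, 0.0237]
orientation: [-0.001, -0.162, 0.987, 0.001]
wrist_force: [-0.7, -0.5, -0.5]
finger_gap: 0.0851
grip_force: 0.0
```

```bash
python3 -c "
from h import *
show(); goto(.4925,-.204,.022,108.7)"
```

```text
t 3.9 tcp [0.4924, -0.1992, 0.0237] yaw 108.59 tilt 0.15 F [-0.7, -0.5, -0.5] gap 0.0851 grip 0.0 q [-0.54, 0.39, -0.39, 0.79, 0.0, -0.86]
shift [1.4, -4.6, 1.7] turn [0.01, -0.01, -0.01]
```

>>> move_arm(
  targets=[
    [[1,-5,1],[0,0,0],-1],
    [[1,-5,1],[0,0,0],1],
    [[1,-5,1],[0,0,0],1],
    [[1,-5,1],[0,0,0],1],
    [[1,-5,1],[0,0,0],1],
  ],
  squeeze=80,
)

```text
clock: 4.53
tcp_pos: [0.4941, -0.2063, 0.0237]
orientation: [0.0, -0.161, 0.987, 0.0]
wrist_force: [-0.8, 1.4, 8.9]
finger_gap: 0.0209
grip_force: 79.8
```

```bash
python3 -c "
from h import *
show()"
```

```text
t 4.525 tcp [0.4941, -0.2063, 0.0237] yaw 108.47 tilt 0.03 F [-0.8, 1.4, 8.9] gap 0.0209 grip 79.8 q [-0.55, 0.39, -0.39, 0.79, 0.0, -0.87]
```

>>> move_arm(
  targets=[
    [[0,0,-15],[0,0,0],1],
    [[0,0,-40],[0,0,0],1],
    [[0,0,-75],[0,0,0],1],
    [[0,0,-115],[0,0,0],1],
    [[0,0,-140],[0,0,0],1],
  ],
)

```text
clock: 5.15
tcp_pos: [0.4941, -0.2066, 0.1657]
orientation: [0.001, -0.16, 0.987, -0.001]
wrist_force: [1.0, 0.3, -3.6]
finger_gap: 0.0212
grip_force: 79.0
```

```bash
python3 -c "
from h import *
show();goto(.56,.02,.165,125); goto(.593,.226,.165,140.5)"
```

```text
t 5.15 tcp [0.4941, -0.2066, 0.1657] yaw 108.47 tilt 0.1 F [1.0, 0.3, -3.6] gap 0.0212 grip 79.0 q [-0.55, 0.26, -0.18, 1.12, 0.0, -0.87]
shift [-134.2, 194.0, 0.6] turn [-0.01, 0.01, -1.65]
shift [-230.8, 379.0, 0.5] turn [-0.01, 0.0, -3.2]
```

>>> move_arm(
  targets=[
    [[-28,45,0],[0,0,-0.4],1],
    [[-56,90,0],[0,0,-0.8],1],
    [[-84,135,0],[0,0,-1.2],1],
    [[-112,180,0],[0,0,-1.6],1],
    [[-140,225,0],[0,0,-2],1],
  ],
)

```text
clock: 5.78
tcp_pos: [0.5551, 0.053, 0.1637]
orientation: [-0.0, -0.33, 0.944, -0.0]
wrist_force: [0.7, -0.5, -4.7]
finger_gap: 0.0213
grip_force: 79.4
```

```bash
python3 -c "
from h import *
show();goto(.593,.226,.165,140.5)"
```

```text
t 5.775 tcp [0.5551, 0.053, 0.1637] yaw 128.6 tilt 0.02 F [0.7, -0.5, -4.7] gap 0.0213 grip 79.4 q [-0.05, 0.31, -0.13, 1.13, -0.0, -0.72]
shift [-137.5, 111.6, -1.3] turn [0.0, -0.0, -1.19]
```

>>> move_arm(
  targets=[
    [[-35,28,0],[0,0,-0.3],1],
    [[-70,56,0],[0,0,-0.6],1],
    [[-105,84,0],[0,0,-0.9],1],
    [[-137,111,0],[0,0,-1.2],1],
    [[-137,111,0],[0,0,-1.2],1],
  ],
)

```text
clock: 6.4
tcp_pos: [0.5932, 0.2264, 0.1631]
orientation: [-0.0, -0.428, 0.904, 0.0]
wrist_force: [-1.1, -0.8, -3.5]
finger_gap: 0.0211
grip_force: 79.5
```

Run:
```python
from h import *
show(); goto(.593,.226,.165,140.5)
p=env.read_camera('top'); q=env.read_camera('scene')
for im in (p,q):
  for t in('square_corner','square_grip'):
    print(t,[np.round(d['centre'],3).tolist()+[round(d['confidence'],2)] for d in env.landmark_of(t,im)[:3]])
a=p['pixels'][160:310,170:330];b=q['pixels'][170:320,310:470]
c=np.hstack([cv2.resize(x,None,fx=2.5,fy=2.5,interpolation=cv2.INTER_CUBIC) for x in(a,b)])
cv2.imwrite('pics/g2.png',c[:,:,::-1])
```

```text
t 6.4 tcp [0.5932, 0.2264, 0.1631] yaw 140.72 tilt 0.05 F [-1.1, -0.8, -3.5] gap 0.0211 grip 79.5 q [0.24, 0.46, 0.09, 1.2, 0.0, -0.65]
shift [0.5, -0.1, -1.9] turn [0.0, -0.0, 0.02]
square_corner [[0.296, -0.325, 0.002, 0.61]]
square_grip [[0.284, -0.258, 0.043, 0.96], [0.594, 0.226, 0.184, 0.76]]
square_corner [[0.213, 0.261, 0.009, 0.89], [0.293, -0.325, 0.005, 0.79], [0.633, 0.281, 0.146, 0.77]]
square_grip [[0.277, -0.258, 0.041, 0.88], [0.283, 0.26, 0.043, 0.72], [0.59, 0.224, 0.185, 0.71]]
```

View pics/g2.png

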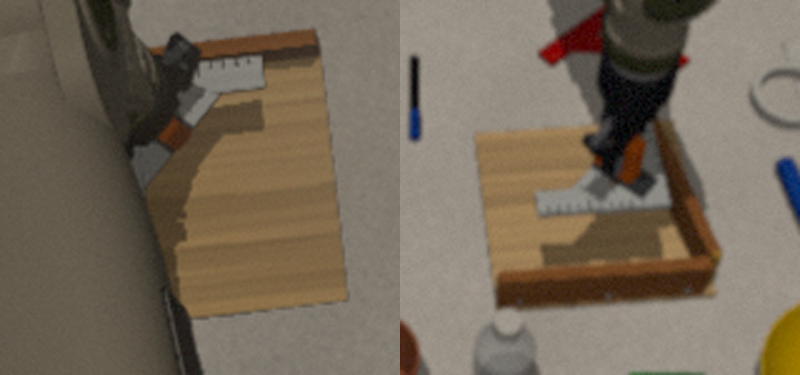

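Run:
```python
from h import *
p=env.read_camera('scene')
a=np.radians(5.5);M=np.array([[np.cos(a),-np.sin(a)],[np.sin(a),np.cos(a)]])
g=np.array([.5932,.2264]);print([np.r_[g+M@d,z].round(3).tolist() for d,z in(((.05,.05),.139),)])
L=lambda z:proj(p,[np.r_[g+M@d,z] for d in((.05,.05),(.05,-.09),(-.09,.05))]).round(1).tolist()
print(L(.149),L(.139))
x=unproj(p,[(418,250),(364.5,254)],.149)[:,:2]; x2=unproj(p,[(418,254),(364.5,256.5)],.139)[:,:2]
for x in(x,x2): d=x[1]-x[0];print(x.round(4).tolist(),np.hypot(*d),np.degrees(np.arctan2(d[0],-d[1])))
c=p['pixels'][215:285,350:450];cv2.imwrite('pics/g3.png',cv2.resize(c,None,fx=8,fy=8,interpolation=cv2.INTER_CUBIC)[:,:,::-1])
goto(.593,.226,.062,140.5)
```

```text
[[0.638, 0.281, 0.139]]
[[418.6, 252.4], [365.5, 255.9], [409.0, 210.7]] [[418.0, 254.5], [365.3, 258.0], [408.4, 213.0]]
[[0.6305, 0.2802], [0.6456, 0.1391]] 0.14195430306557807 6.104892780973544
[[0.6365, 0.2812], [0.6469, 0.1397]] 0.14188761746251902 4.198734828342843
shift [-2.4, 2.7, 101.5] turn [0.0, -0.0, -0.01]
```

View pics/g3.png

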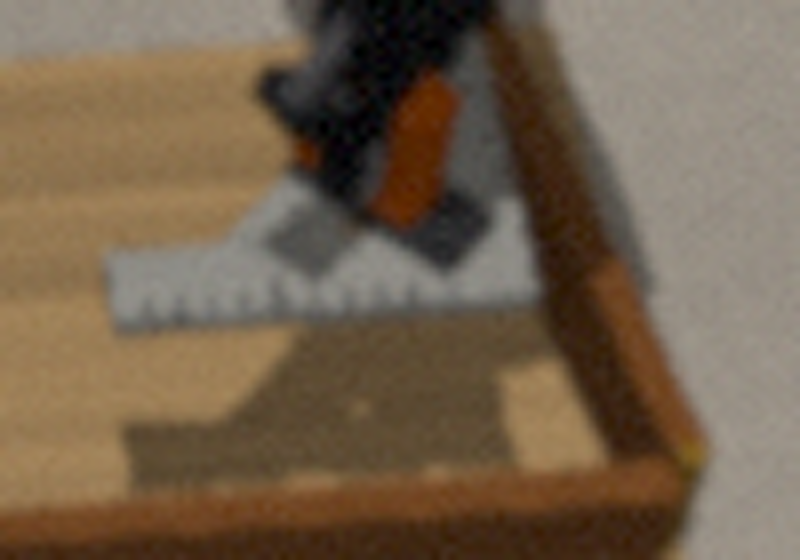

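>>> move_arm(
  targets=[
    [[0,0,20],[0,0,0],1],
    [[0,0,45],[0,0,0],1],
    [[0,0,70],[0,0,0],1],
    [[0,0,90],[0,0,0],1],
    [[0,0,101],[0,0,0],1],
  ],
)

```text
clock: 7.38
tcp_pos: [0.593, 0.2226, 0.0613]
orientation: [-0.001, -0.426, 0.905, 0.0]
wrist_force: [-0.1, -0.2, -3.7]
finger_gap: 0.0212
grip_force: 79.5
```

Run:
```python
from h import *
show()
a=np.radians(5.5);M=np.array([[np.cos(a),-np.sin(a)],[np.sin(a),np.cos(a)]])
for d in((0,.03),(0,.05),(.02,.05)): x=np.array([.593,.226])+M@d; goto(x[0],x[1],.062,140.5)
```

```text
t 7.375 tcp [0.593, 0.2226, 0.0613] yaw 140.4 tilt 0.09 F [-0.1, -0.2, -3.7] gap 0.0212 grip 79.5 q [0.23, 0.52, -0.07, 0.98, -0.0, -0.65]
shift [-23.8, 23.4, -0.7] turn [0.01, -0.01, -0.01]
shift [-37.9, 37.5, -0.7] turn [0.01, -0.01, -0.01]
shift [-52.1, 23.4, -0.8] turn [0.01, -0.01, -0.01]
```

>>> move_arm(
  targets=[
    [[-6,6,0],[0,0,0],1],
    [[-12,12,0],[0,0,0],1],
    [[-18,18,0],[0,0,0],1],
    [[-24,24,0],[0,0,0],1],
    [[-28,28,0],[0,0,0],1],
  ],
)

```text
clock: 8.0
tcp_pos: [0.5898, 0.2638, 0.0626]
orientation: [0.0, -0.427, 0.904, -0.0]
wrist_force: [-0.0, -1.2, -3.5]
finger_gap: 0.0212
grip_force: 79.5
```

```bash
cat >> h.py <<'E'
def pl():
    show(); s=st(); a=np.radians(5.5);M=np.array([[np.cos(a),-np.sin(a)],[np.sin(a),np.cos(a)]])
    print('grip in planter_corner', ((np.array(s['tcp_pos'])[:2]-[.653,.332])@M*1e3).round(1).tolist(),'F planter',(np.array(s['wrist_force'])[:2]@M).round(1).tolist(),'Mz',np.round(s['ft_torque'],2).tolist())
E
python3 -c "
from h import *
pl()"
```

```text
t 8.0 tcp [0.5898, 0.2638, 0.0626] yaw 140.51 tilt 0.03 F [-0.0, -1.2, -3.5] gap 0.0212 grip 79.5 q [0.3, 0.54, -0.03, 1.0, -0.0, -0.59]
grip in planter_corner [-69.5, -61.8] F planter [-0.1, -1.2] Mz [-0.14, -0.0, 0.06]
```

>>> move_arm(
  targets=[
    [[-3,0,0],[0,0,0],1],
    [[-6,-1,0],[0,0,0],1],
    [[-9,-2,0],[0,0,0],1],
    [[-12,-3,0],[0,0,0],1],
    [[-15,-4,0],[0,0,0],1],
  ],
)

```text
clock: 8.62
tcp_pos: [0.6026, 0.2719, 0.0622]
orientation: [-0.0, -0.426, 0.905, 0.0]
wrist_force: [0.6, -0.8, -4.1]
finger_gap: 0.0211
grip_force: 79.5
```

```bash
python3 -c "
from h import *
pl()"
```

```text
t 8.625 tcp [0.6026, 0.2719, 0.0622] yaw 140.46 tilt 0.01 F [0.6, -0.8, -4.1] gap 0.0211 grip 79.5 q [0.3, 0.57, 0.01, 1.02, 0.0, -0.58]
grip in planter_corner [-55.9, -55.0] F planter [0.5, -0.8] Mz [-0.17, 0.05, 0.08]
```

Now in 1 mm steps diagonally (tool −x).

>>> move_arm(
  targets=[
    [[-1,0,0],[0,0,0],1],
    [[-2,0,0],[0,0,0],1],
    [[-3,0,0],[0,0,0],1],
    [[-4,0,0],[0,0,0],1],
    [[-5,0,0],[0,0,0],1],
  ],
)

```text
clock: 9.25
tcp_pos: [0.6056, 0.2759, 0.0623]
orientation: [0.0, -0.426, 0.905, 0.0]
wrist_force: [-0.6, -0.9, -4.3]
finger_gap: 0.0213
grip_force: 79.5
```

```bash
python3 -c "
from h import *
pl()"
```

```text
t 9.25 tcp [0.6056, 0.2759, 0.0623] yaw 140.48 tilt 0.0 F [-0.6, -0.9, -4.3] gap 0.0213 grip 79.5 q [0.31, 0.57, 0.03, 1.02, 0.0, -0.57]
grip in planter_corner [-52.6, -51.3] F planter [-0.7, -0.8] Mz [-0.26, 0.07, 0.13]
```

>>> move_arm(
  targets=[
    [[-1,0,0],[0,0,0],1],
    [[-2,0,0],[0,0,0],1],
    [[-3,0,0],[0,0,0],1],
    [[-4,0,0],[0,0,0],1],
    [[-4,0,0],[0,0,0],1],
  ],
)

```text
clock: 9.88
tcp_pos: [0.6075, 0.2787, 0.0621]
orientation: [-0.001, -0.426, 0.905, 0.0]
wrist_force: [-2.2, -2.3, -2.5]
finger_gap: 0.0212
grip_force: 79.6
```

```bash
python3 -c "
from h import *
pl()"
```

```text
t 9.875 tcp [0.6075, 0.2787, 0.0621] yaw 140.48 tilt 0.08 F [-2.2, -2.3, -2.5] gap 0.0212 grip 79.6 q [0.31, 0.58, 0.04, 1.03, 0.0, -0.57]
grip in planter_corner [-50.4, -48.7] F planter [-2.4, -2.1] Mz [-0.5, 0.62, 0.13]
```

>>> move_arm(
  targets=[
    [[-1,0,0],[0,0,0],1],
    [[-1,0,0],[0,0,0],1],
    [[-2,0,0],[0,0,0],1],
    [[-2,0,0],[0,0,0],1],
  ],
)

```text
clock: 10.38
tcp_pos: [0.6076, 0.2794, 0.0618]
orientation: [-0.002, -0.426, 0.905, -0.0]
wrist_force: [-5.9, -4.6, -1.6]
finger_gap: 0.0213
grip_force: 79.9
```

```bash
python3 -c "
from h import *
pl()"
```

```text
t 10.375 tcp [0.6076, 0.2794, 0.0618] yaw 140.48 tilt 0.24 F [-5.9, -4.6, -1.6] gap 0.0213 grip 79.9 q [0.31, 0.58, 0.04, 1.03, -0.0, -0.57]
grip in planter_corner [-50.2, -48.0] F planter [-6.3, -4.0] Mz [-1.02, 1.23, 0.34]
```

>>> move_arm(
  targets=[
    [[-1,0,0],[0,0,0],1],
    [[-2,0,0],[0,0,0],1],
    [[-3,1,0],[0,0,0],1],
    [[-3,1,0],[0,0,0],1],
  ],
)

```text
clock: 10.88
tcp_pos: [0.6077, 0.2797, 0.0617]
orientation: [-0.004, -0.426, 0.905, -0.002]
wrist_force: [-8.4, -12.5, 1.7]
finger_gap: 0.0209
grip_force: 80.4
```

Run:
```python
from h import *
pl()
p=env.read_camera('top'); q=env.read_camera('scene')
for im in (p,q):
  for t in('square_corner','square_grip','swing_board_end'):
    print(t,[np.round(d['centre'],3).tolist()+[round(d['confidence'],2)] for d in env.landmark_of(t,im)[:4] if d['centre'][0]>.4])
a=np.radians(5.5);M=np.array([[np.cos(a),-np.sin(a)],[np.sin(a),np.cos(a)]])
print('end expected',np.array([.653,.332])+M@[-.21,0])
c=q['pixels'][195:295,330:450];cv2.imwrite('pics/g4.png',cv2.resize(c,None,fx=6,fy=6,interpolation=cv2.INTER_CUBIC)[:,:,::-1])
```

```text
t 10.875 tcp [0.6077, 0.2797, 0.0617] yaw 140.43 tilt 0.53 F [-8.4, -12.5, 1.7] gap 0.0209 grip 80.4 q [0.31, 0.59, 0.05, 1.04, -0.01, -0.57]
grip in planter_corner [-50.1, -47.7] F planter [-9.5, -11.6] Mz [-2.65, 1.83, 0.52]
square_corner []
square_grip [[0.611, 0.278, 0.083, 0.89]]
swing_board_end []
square_corner [[0.648, 0.336, 0.045, 0.62]]
square_grip [[0.607, 0.278, 0.084, 0.83]]
swing_board_end []
end expected [0.4439668  0.31187239]
```

View pics/g4.png

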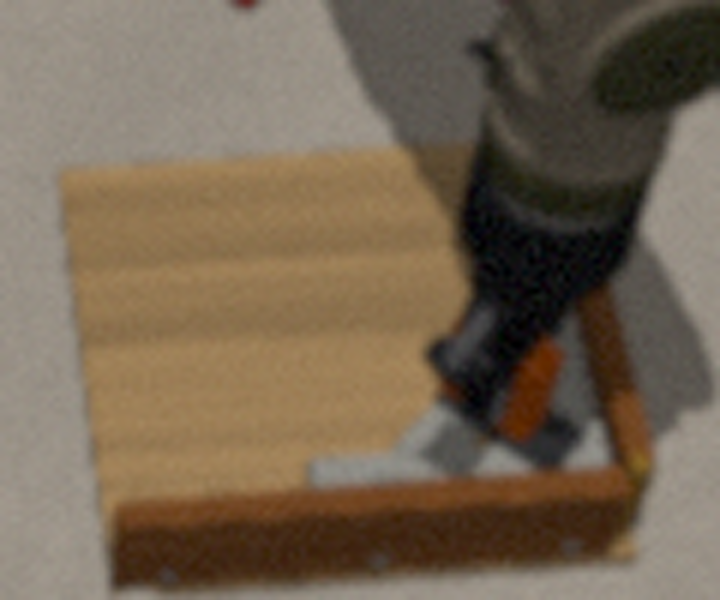

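>>> move_arm(
  targets=[
    [[0,0,0],[0,0,0],1],
    [[0,0,0],[0,0,0],1],
    [[0,0,0],[0,0,0],1],
    [[0,0,0],[0,0,0],1],
    [[0,0,0],[0,0,0],1],
  ],
)

```text
clock: 11.9
tcp_pos: [0.6077, 0.2797, 0.0617]
orientation: [-0.004, -0.426, 0.905, -0.002]
wrist_force: [-8.2, -12.1, 2.5]
finger_gap: 0.0208
grip_force: 80.4
```

Run:
```python
from h import *
pl()
p=env.read_camera('top'); c=p['pixels'][165:300,180:315];cv2.imwrite('pics/g5.png',cv2.resize(c,None,fx=4.4,fy=4.4,interpolation=cv2.INTER_CUBIC)[:,:,::-1])
```

```text
t 11.9 tcp [0.6077, 0.2797, 0.0617] yaw 140.42 tilt 0.52 F [-8.2, -12.1, 2.5] gap 0.0208 grip 80.4 q [0.31, 0.59, 0.05, 1.04, -0.0, -0.57]
grip in planter_corner [-50.1, -47.7] F planter [-9.3, -11.3] Mz [-2.57, 1.77, 0.55]
```

View pics/g5.png

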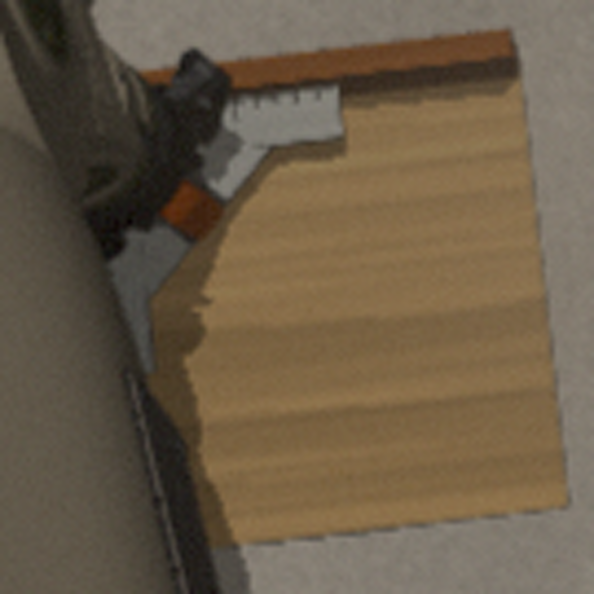

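The last picture shows the -y leg flush along the far board, with its outer edge from (230, 97) to (340, 85). The forces are steady at about 9 N on the far board and 11 N on the swinging board, so I'm handing in.

```bash
python3 -c "
from h import *
print(env.hand_in()); pl()"
```

```text
the job is handed in; nothing more can be done
None
the job is handed in; nothing more can be done
```

I handed the job in at about 12 s: the square is gripped at 80 N, level to about 0.5°, roughly half-way up the boards, and pressed into the corner with about 9 N on the far board and 11 N on the swinging board. No verdict came back, and the arm hid the swinging board from the cameras, so I judged it square from the forces and moment alone.

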